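Turn a brake pad over against the inspection plate

TASK

One motorcycle brake pad lies on the mat in front of the inspection plate with its steel back up. Push it with the fingertips against the front edge of the plate until it tips up on edge and flips over onto the plate, copper lining up, then slide it back until its long edge is flush against the red stop bar, lying flat and wholly on the plate. Only push it, never pick it up, and leave everything else where it is.

Things in the scene. Friction and masses are not known exactly. Their poses are not given: they have to be found in the camera images.
- pad: the brake pad to turn over, 0.11-0.2 kg: steel back 50 x 84 x 4 mm (x, y, z), copper-coloured lining 46 x 76 x 4 mm in two blocks; 8 mm thick in all. The back juts 2 mm past the lining at the long edges. Origin: centre, mid-thickness. z points from lining to back (up at the start), x (short way) towards the plate within 0.3 rad. Starts flat on the mat, lining down, 15-55 mm short of the plate.
- pad_near (a point): middle of the pad's long edge away from the plate at the start (25 mm along -x from its origin, mid-thickness). With the pad pressed firmly (about 15 N) against the plate's front face, this edge follows rising fingertips by friction and the pad turns up about its other long edge
- pad_far (a point): middle of the pad's long edge nearest the plate at the start (25 mm along +x from its origin, mid-thickness). If the turned pad ends leaning on the plate's front edge, this edge is the low one: push it on and up, and the pad drops flat
- pad_left (a point): middle of the pad's short end at 42 mm along +y from its origin, mid-thickness
- pad_right (a point): middle of the pad's short end at 42 mm along -y from its origin, mid-thickness
- plate: fixed aluminium inspection plate, 12 mm thick, 170 mm wide (y); its front face is a low step. Origin: middle of the front face, at bench height; x points level from front to back, z up. Its bare top (z = 12 mm) runs from x = 0 to 75 mm, where the red stop bar's front face stands (bar 25 mm deep, top at z = 28 mm). Turned over and flush, the pad's origin is at x = 50, z = 16 mm.
- spare_pad: a second, like brake pad lying beside the plate with its copper lining already up; leave it alone. Origin at mid-thickness
- socket_big: loose chromed socket, 30 mm across and 45 mm tall, standing beside the plate; leave it. Origin under its centre
- socket_small: loose chromed socket, 24 mm across and 38 mm tall, standing beside the plate; leave it. Origin under its centre
- screwdriver: loose screwdriver with an orange handle, lying to one side; leave it. Origin on its underside near the middle
- wrench: loose steel wrench lying to one side; leave it. Origin on its underside near the middle
Things that resemble listed ones, but are neither listed nor needed, are in the scene too. Leave any blue or purple look-alike of the pad alone.

How it is judged:
By the outcome, as a careful person would: the job done as asked, in the order asked, and still so for the second after the job is handed in, with the robot touching nothing.
It also fails if it takes over 58 s, if anything falls off the work surface, if the arm or the gripper's body presses on something with over 40 N, if the wrist force passes 120 N, or if a joint passes its speed limit or range.

ROBOT

A 6-joint arm with a two-finger parallel gripper is mounted at the origin on the work surface. World frame = base frame: x ahead of the robot, y to its left, z up, the work surface at z = 0. Lengths are in mm, angles in degrees, forces in N, time in s.
With the tool pointing down it reaches from about 350 to 850 mm from the base axis. Payload 8.1 kg.
Tool frame: the origin (TCP) lies midway between the tips of the shut fingers; the grasp point (between the pads) lies 19 mm behind it; z points along the fingers, y is the line along which they close (so a half turn about z gives the same grasp; the last joint's range is limited). The gripper opens to 85 mm and grips with 20 to 120 N. Pads are 22 mm wide; open, the fingers measure 114 mm over their backs; the gripper's body (76 mm by 85 mm) begins 54 mm behind the grasp point. The pads swing forward as they close: fully open they stand 13 mm farther back than shut.
Start: joints at [66.383, 7.471, 85.268, -0, 87.261, -4.893], TCP at [192.587, 568.257, 231.292] pointing down, gripper open.
Joint ranges: [-169.43, 169.43], [-51.17, 129.36], [1.28, 143.12], [-76.62, 256.62], [0, 156.53], [-152.29, 152.29]. Speed limits (degrees/s): [136.94, 136.94, 159.86, 180, 180, 180].

INTERFACE

Orientations are given as [roll, pitch, yaw] about the fixed x, y, z axes, in that order (R = Rz(yaw) Ry(pitch) Rx(roll)).
In Python, from bench import sense, snapshot, order, finder gives the robot as it stands.
- The arm moves only by the tool send_rows, never from a script. Its argument "steps" is a list of rows, each a list of 2 entries, a list of its own where there are three numbers: the shift along the world's x, y, z in units of 30 mm (1.0 is 30 mm), then the turn, a rotation vector about the world's x, y, z in rad. In form: [[[dx, dy, dz], [wx, wy, wz]], ...]. A call has 1 to 10 rows; each row is the pose to reach, as a shift and turn from the pose commanded when the call began; what a row does not reach only later rows make up. A row lasts 1/8 s, in which the tool goes at most 62.5 mm and 10.7 degrees, less where a joint would pass 70% of its speed; a pose out of reach is approached as far as the arm can. A call with a gripper value outside its range is refused whole. "fingers" is the closure, from 0 (fully open) to 1 (shut), set as the call begins (left out, the last holds). The fingers move at their own pace and stop on an object; "squeeze" is the grip in N (left out, the last holds). Time passes only in rows, so rows that repeat a pose let the fingers close. It gives the time, the measured TCP pose, the force, the opening and the grip force at its end, in the units of the state.
- sense(): the state, without advancing time (a new reading comes with each control period).
- snapshot(name): name is "scene" or "top"; returns a dict with "img" (384x512x3 uint8, red, green, blue), "K" (3x3 intrinsics, pixels), "k1" (the pictures are not rectified: a ray, as slopes to the right and down, at radius r is drawn at 1 + k1 r^2 times it, then the intrinsics apply), "pose" (4x4, takes a point from camera to world coordinates). Camera axes: x right, y up, looking along -z (the intrinsics and any distortion apply to the point x, -y, -z); pixel columns grow to the right and rows downward; lengths in mm; the calibration is good to about 2 mm. A picture is of the moment at which its call begins. There is no depth.
- order.hand_in(): hands the job in; it is judged then, once.
Trained networks look in the newest picture that a camera, given by its name, has taken for a name from the list of things; names that differ only in an ending like _2 or _b are one class to them, and where a whole thing is asked for, a point or a joint stands for the part that bears it (a point fixed in the world has none). Each returns a list of dicts, best first, with "confidence" (0 to 1); they miss things now and then, are a little off and sometimes report something else, mostly with a low value. They report only what shows in the picture. A call takes as long as a camera call. They do not tell look-alikes from the thing itself.
- finder.find_in(label, camera): "box" ([left, top, width, height] as shares, 0 to 1, of the picture: columns of its width, rows of its height, round what is visible of it).
- finder.trace(label, camera): "mask" (384x512 bool, what is visible of it) and "box" ([left, top, width, height] as shares, 0 to 1, of the picture: columns of its width, rows of its height, round what is visible of it).
- finder.pinpoint(label, camera): "at" ([column, row] as shares, 0 to 1, of the picture: columns of its width, rows of its height: a listed point, or the origin of a listed thing).
The state is a dict: "time": time; "joint_pos": joint angles; "qd": joint speeds; "joint_efforts": joint torques, N m; "tool_pos": TCP position; "tcp_rot": TCP orientation; "ft_force": force on the tool from outside, world axes, zero at the start; "wrist_torque": the same for the moment, N m; "finger_gap": finger opening in mm; "grip_force": force on a finger pad.
Only numpy, scipy, OpenCV 4.12 (cv2) and the standard library are available. Lean on these libraries where they do the work, as an engineer would, in place of code of your own. Each camera call takes 0.05 s, during which the arm holds its last target. There are 200 camera calls.

## Working session

There is one attempt and no reset: what is moved stays moved. The work goes in short steps, Python scripts to look and compute and a tool call to move; the robot and the scene stay as the last step left them, time stands still between calls to the robot, and variables do not carry over. Pictures are saved under pics/ and viewed, at most 10 in all, crops included, and the job is handed in when it is done.

Besides the shell and the picture viewer there is one more tool, called as name(argument=value, ...) on one line, values as JSON. send_rows: Moves the arm, as the interface text tells. Its arguments: {"type":"object","properties":{"steps":{"type":"array"},"fingers":{"type":"number"},"squeeze":{"type":"number"}},"required":["steps"]}

```bash
mkdir -p pics; cat > h.py <<'E'
import numpy as np, cv2
from bench import sense, snapshot, order, finder
def ray(s,uv):
    K=np.array(s["K"]);k=s["k1"];P=np.array(s["pose"])
    d=np.array([(uv[0]-K[0,2])/K[0,0],(uv[1]-K[1,2])/K[1,1]]);u=d.copy()
    for _ in range(20): u=d/(1+k*(u@u))
    return P[:3,3],P[:3,:3]@np.array([u[0],-u[1],-1])
def at(s,uv,z):
    o,d=ray(s,uv);return o+d*(z-o[2])/d[2]
def proj(s,p):
    K=np.array(s["K"]);P=np.array(s["pose"]);c=P[:3,:3].T@(np.array(p)-P[:3,3])
    u=np.array([c[0],-c[1]])/-c[2];u=u*(1+s["k1"]*(u@u));return K[:2,:2]@u+K[:2,2]
def save(s,n,box=None,f=1.5):
    im=s["img"][:,:,::-1]
    if box: im=im[box[1]:box[3],box[0]:box[2]]
    cv2.imwrite("pics/"+n,cv2.resize(np.ascontiguousarray(im),None,fx=f,fy=f,interpolation=cv2.INTER_CUBIC))
E
python3 - <<'E'
from h import *
W=np.array([512,384])
S={}
for c in("top","scene"):
    s=snapshot(c);S[c]=s;save(s,c+"0.png")
    print(c,np.round(s["pose"],3).tolist(),np.round(s["K"],1).tolist())
    for n,z in(("pad",4),("pad_near",4),("pad_far",4),("pad_left",4),("pad_right",4),("plate",0),("spare_pad",4),("socket_big",0),("socket_small",0),("screwdriver",0),("wrench",0)):
        for r in finder.pinpoint(n,c)[:3]:
            uv=np.array(r["at"])*W
            print(c,n,round(r["confidence"],2),uv.round(),at(s,uv,z).round(1)[:2])
E
```

```text
top [[-0.007, 0.982, -0.189, 291.767], [-1.0, -0.008, -0.002, -3.132], [-0.004, 0.189, 0.982, 1408.698], [0.0, 0.0, 0.0, 1.0]] [[422.8, 0.0, 256.1], [0.0, 422.8, 189.3], [0.0, 0.0, 1.0]]
top pad 0.94 [280. 251.] [354.  -75.9]
top pad 0.81 [215. 213.] [482.1 137.9]
top pad 0.62 [253. 202.] [518.1  11.4]
top pad_near 0.83 [251. 205.] [509.   18.4]
top pad_near 0.79 [273. 244.] [378.2 -54.1]
top pad_near 0.64 [215. 215.] [476.  137.8]
top pad_far 0.89 [258. 194.] [544.7  -7.2]
top pad_far 0.82 [218. 200.] [526.8 128.4]
top pad_far 0.69 [283. 252.] [351.2 -88.4]
top pad_left 0.87 [240. 197.] [537.6  52.9]
top pad_left 0.72 [201. 212.] [486.1 186.7]
top pad_left 0.61 [282. 236.] [405.1 -84.7]
top pad_right 0.88 [267. 202.] [517.1 -35.2]
top pad_right 0.87 [275. 263.] [315.5 -59.8]
top plate 0.89 [251. 182.] [588.8  15.6]
top spare_pad 0.55 [200. 165.] [650.5 192.4]
top socket_big 0.48 [303. 171.] [ 624.9 -161. ]
top socket_small 0.38 [301. 202.] [ 518.8 -152.3]
top screwdriver 0.75 [123. 183.] [588.1 457.7]
top screwdriver 0.22 [238. 197.] [538.3  62.5]
top wrench 0.76 [393. 191.] [ 552.6
[... 549 characters left out ...]
scene pad_far 0.72 [199. 186.] [346.9 -91.7]
scene pad_left 0.88 [273. 201.] [539.3  45.6]
scene pad_left 0.67 [301. 178.] [484.9 187.7]
scene pad_left 0.63 [208. 195.] [408.2 -91.4]
scene pad_right 0.82 [243. 208.] [517.6 -40. ]
scene pad_right 0.77 [276. 187.] [480.9  96.4]
scene pad_right 0.52 [208. 180.] [332.5 -56.2]
scene plate 0.89 [272. 216.] [586.9   9.5]
scene plate 0.52 [ 92. 274.] [ 539.2 -460.2]
scene spare_pad 0.82 [332. 200.] [627.5 186.9]
scene spare_pad 0.71 [242. 208.] [518. -43.]
scene socket_big 0.54 [222. 250.] [ 632.3 -168.5]
scene socket_small 0.51 [209. 217.] [ 498.4 -135.5]
scene screwdriver 0.59 [385. 166.] [576.1 460. ]
scene wrench 0.61 [ 89. 275.] [ 539.1 -466.2]
```

View pics/top0.png

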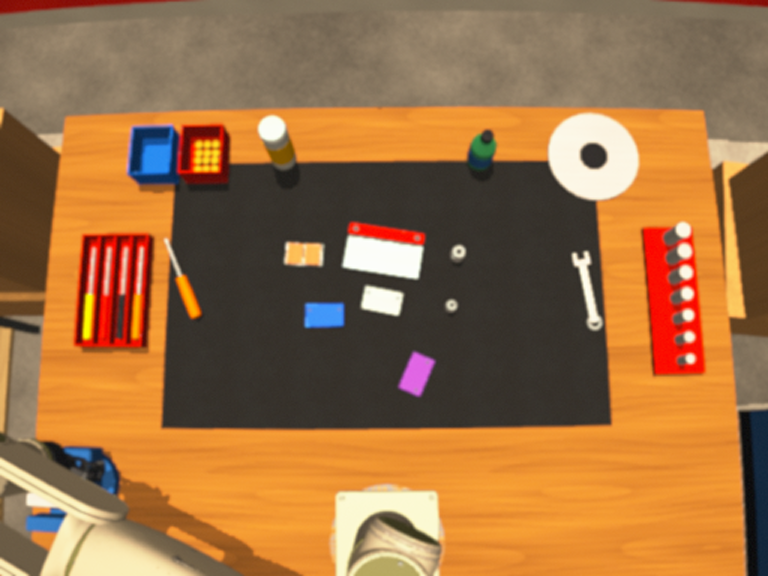

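View pics/scene0.png

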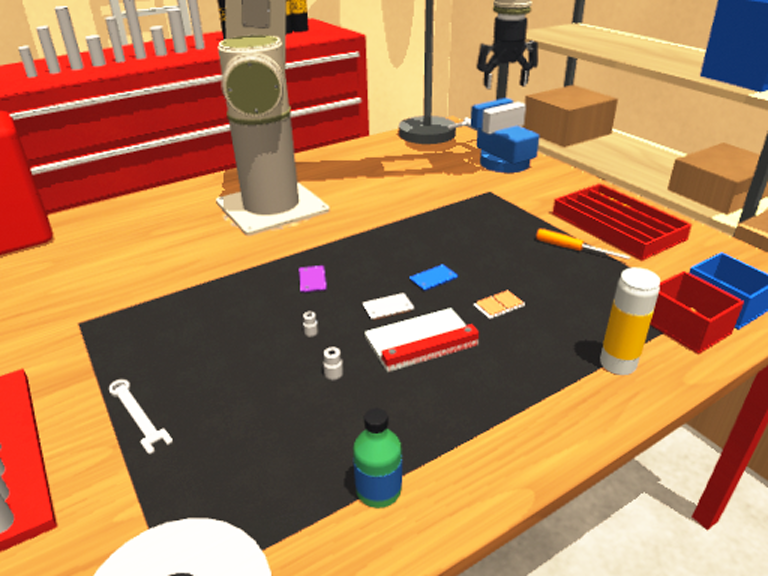

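The top view shows the white pad at about (382,300) of the 768-wide picture, in front of the white plate (front edge (343,268)–(421,278)). The blue look-alike is at (324,315), the purple one at (417,373), and the spare at (304,254). Next I'll refine the plate and pad poses.

```bash
cat >> h.py <<'E'
def rects(c,s,labels,zs):
    W=np.array([512,384])
    for n,z in zip(labels,zs):
        for r in finder.trace(n,c)[:2]:
            m=r["mask"].astype(np.uint8)
            cs=max(cv2.findContours(cv2.resize(m*255,None,fx=4,fy=4,interpolation=cv2.INTER_LINEAR)//128*255,cv2.RETR_EXTERNAL,cv2.CHAIN_APPROX_NONE)[0],key=len)[:,0]
            p=np.array([at(s,(q+.5)/4-.5,z)[:2] for q in cs],np.float32)
            (cx,cy),(w,h),a=cv2.minAreaRect(p)
            print(c,n,round(r["confidence"],2),"ctr",round(cx,1),round(cy,1),"size",round(w,1),round(h,1),"ang",round(a,1))
E
python3 - <<'E'
from h import *
for c in("top","scene"):
    s=snapshot(c)
    rects(c,s,["pad","plate","spare_pad","socket_big","socket_small"],[8,12,8,0,0])
    save(s,c+"1.png",(190,130,330,260) if c=="top" else (190,160,360,270),4.5)
E
```

```text
top pad 0.86 ctr 358.9 -69.6 size 52.9 85.4 ang 66.6
top pad 0.79 ctr 524.3 4.4 size 88.4 54.3 ang 77.5
top plate 0.81 ctr 638.1 1.0 size 174.4 109.7 ang 80.3
top spare_pad 0.69 ctr 631.8 182.6 size 88.0 48.3 ang 89.4
top socket_big 0.61 ctr 630.8 -168.1 size 29.2 35.2 ang 44.5
top socket_big 0.56 ctr 525.1 4.5 size 91.7 59.0 ang 78.0
top socket_small 0.68 ctr 546.6 -459.8 size 170.1 43.7 ang 4.6
top socket_small 0.59 ctr 511.3 -149.3 size 23.8 29.2 ang 44.2
scene pad 0.63 ctr 499.9 129.2 size 86.6 58.2 ang 88.3
scene pad 0.57 ctr 367.7 -74.1 size 45.9 82.8 ang 66.9
scene plate 0.91 ctr 644.8 0.6 size 183.6 109.2 ang 82.6
scene spare_pad 0.82 ctr 638.4 175.9 size 85.5 52.3 ang 84.6
scene socket_big 0.81 ctr 604.6 -156.1 size 31.9 79.5 ang 61.0
scene socket_small 0.45 ctr 489.1 -138.9 size 26.1 67.8 ang 64.0
scene socket_small 0.39 ctr 525.0 457.8 size 102.9 53.0 ang 22.1
```

View pics/top1.png

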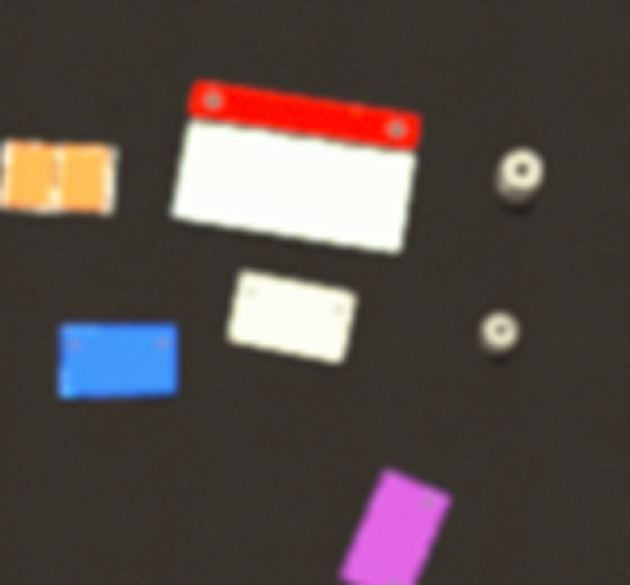

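View pics/scene1.png

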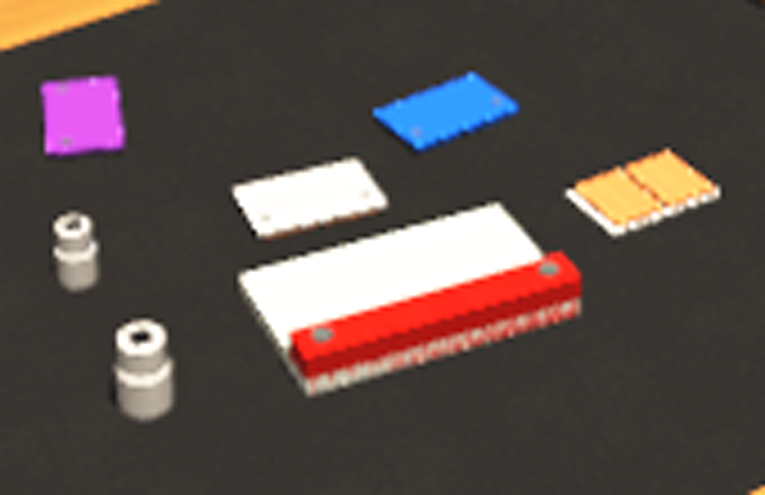

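The top crop shows the plate's front corners at (172,216) and (401,253), with the pad facing it at roughly the same yaw. I'll turn those into poses and work out the move.

```bash
python3 - <<'E'
from h import *
from scipy.spatial.transform import Rotation as R
s=snapshot("top")
f=lambda u,v,z:at(s,((u+.5)/4.5-.5+190,(v+.5)/4.5-.5+130),z)[:2]
fl,fr=f(172,216,12),f(401,253,12)
print("front",fl,fr,(fl+fr)/2,np.linalg.norm(fl-fr))
bl,br=f(190,121,12),f(414,151,12);print("barfoot?",bl,br)
p=[f(*q,8) for q in((240,270),(356,293),(343,362),(228,341))]
print("pad",np.mean(p,0),p)
d=(fl-fr)/np.linalg.norm(fl-fr);X=np.array([d[1],-d[0]]);print("yaw",np.degrees(np.arctan2(X[1],X[0])))
for q in p:print(((q-(fl+fr)/2)@X,(q-(fl+fr)/2)@d))
t=sense();print(t["tool_pos"],t["tcp_rot"],t["ft_force"],t["finger_gap"],t["time"])
E
```

```text
front [601.75613758  95.45895843] [571.97485709 -76.23822281] [586.86549734   9.61036781] 174.2608582331668
barfoot? [675.58206406  82.21875752] [650.65579354 -87.49687152]
pad [525.20891008   5.94957418] [array([560.75279085,  44.47773224]), array([542.53969267, -42.25218474]), array([490.54734856, -31.92973119]), array([506.99580822,  53.50248042])]
yaw -9.84018437922956
(np.float64(-31.68739620485384), np.float64(29.891729019368942))
(np.float64(-34.810355886769216), np.float64(-58.67487060016182))
(np.float64(-87.80191640412853), np.float64(-57.389799489136045))
(np.float64(-86.19585577780646), np.float64(29.596608503142384))
[192.61498915 568.2444778  231.2917389 ] [1.79999967e+02 2.68649522e-04 1.61273717e+02] [ 0.099815    1.0261205  -0.54170311] 85.4314968633863 1.85
```

send_rows(steps=[[[9.39, -18.44, -3.0], [0, 0, 0.155]], [[9.39, -18.44, -3.0], [0, 0, 0.155]], [[9.39, -18.44, -3.0], [0, 0, 0.155]], [[9.39, -18.44, -3.0], [0, 0, 0.155]], [[9.39, -18.44, -3.0], [0, 0, 0.155]], [[9.39, -18.44, -3.0], [0, 0, 0.155]], [[9.39, -18.44, -3.0], [0, 0, 0.155]], [[9.39, -18.44, -3.0], [0, 0, 0.155]], [[9.39, -18.44, -3.0], [0, 0, 0.155]], [[9.39, -18.44, -3.0], [0, 0, 0.155]]], fingers=1, squeeze=40)

```text
time: 3.1
tool_pos: [474.1, 15.0, 141.8]
tcp_rot: [180.0, 0.1, 170.1]
ft_force: [1.1, 0.9, 0.1]
finger_gap: -0.3
grip_force: 0.0
```

send_rows(steps=[[[0, 0, -2], [0, 0, 0]], [[0, 0, -3.6], [0, 0, 0]], [[0, 0, -4.3], [0, 0, 0]], [[0, 0, -4.63], [0, 0, 0]], [[0, 0, -4.63], [0, 0, 0]]])

```text
time: 3.72
tool_pos: [473.3, 17.1, 2.8]
tcp_rot: [-180.0, -0.0, 170.2]
ft_force: [-1.8, 0.2, -0.0]
finger_gap: -0.2
grip_force: 0.0
```

send_rows(steps=[[[0.2, -0.034, 0], [0, 0, 0]], [[0.4, -0.068, 0], [0, 0, 0]], [[0.6, -0.103, 0], [0, 0, 0]], [[0.8, -0.137, 0], [0, 0, 0]], [[1.0, -0.171, 0], [0, 0, 0]], [[1.2, -0.206, 0], [0, 0, 0]], [[1.4, -0.24, 0], [0, 0, 0]]])

```text
time: 4.6
tool_pos: [515.6, 9.8, 2.7]
tcp_rot: [-180.0, -0.0, 170.2]
ft_force: [-1.5, 0.3, 0.4]
finger_gap: -0.0
grip_force: 0.8
```

```bash
python3 - <<'E'
from h import *
s=snapshot("scene");save(s,"scene2.png",(190,160,340,260),4.5)
t=sense();print(t["tool_pos"],t["ft_force"])
E
```

```text
[516.45749406   9.62716629   2.9101797 ] [-0.67189849 -0.5270899  -0.00862561]
```

View pics/scene2.png

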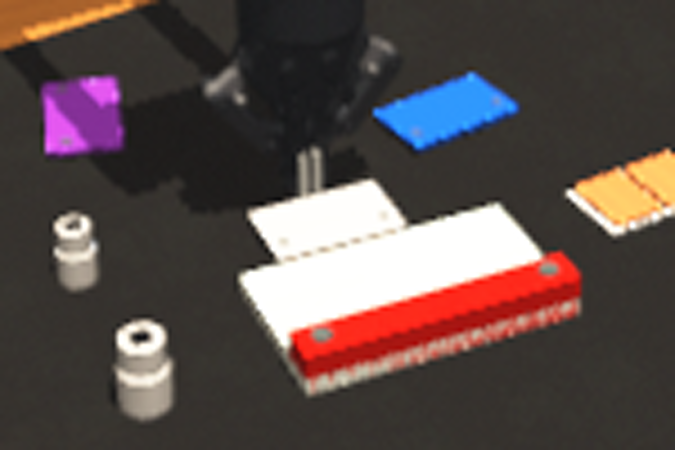

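The pad is about 5–10 mm short of the plate and square to it. The fingers are near the middle of its near edge, at (310,190). Next I'll press gently.

send_rows(steps=[[[0.1, -0.017, 0], [0, 0, 0]], [[0.2, -0.034, 0], [0, 0, 0]], [[0.3, -0.051, 0], [0, 0, 0]], [[0.3, -0.051, 0], [0, 0, 0]]])

```text
time: 5.15
tool_pos: [524.7, 8.3, 2.8]
tcp_rot: [-180.0, 0.0, 170.2]
ft_force: [-0.5, -1.0, -0.2]
finger_gap: 0.0
grip_force: 0.0
```

send_rows(steps=[[[0.05, -0.009, 0], [0, 0, 0]], [[0.1, -0.017, 0], [0, 0, 0]], [[0.1, -0.017, 0], [0, 0, 0]]])

```text
time: 5.52
tool_pos: [525.6, 8.1, 2.3]
tcp_rot: [-180.0, -0.2, 170.2]
ft_force: [-7.5, 2.1, 6.5]
finger_gap: 0.2
grip_force: 4.1
```

send_rows(steps=[[[0.04, -0.007, 0], [0, 0, 0]], [[0.04, -0.007, 0.03], [0, 0, 0]]])

```text
time: 5.78
tool_pos: [525.6, 8.0, 2.4]
tcp_rot: [-180.0, -0.3, 170.2]
ft_force: [-7.7, 0.9, -1.0]
finger_gap: 0.0
grip_force: 3.9
```

send_rows(steps=[[[0.06, -0.01, 0], [0, 0, 0]], [[0.06, -0.01, 0], [0, 0, 0]]])

```text
time: 6.02
tool_pos: [525.7, 8.0, 2.1]
tcp_rot: [-180.0, -0.6, 170.2]
ft_force: [-18.0, 3.0, 11.0]
finger_gap: -0.1
grip_force: 8.9
```

send_rows(steps=[[[0.0, 0, 0.07], [0, 0, 0]], [[0.0, 0, 0.14], [0, 0, 0]], [[0.01, -0.001, 0.21], [0, 0, 0]], [[0.02, -0.003, 0.28], [0, 0, 0]]])

```text
time: 6.52
tool_pos: [526.1, 7.9, 9.5]
tcp_rot: [-180.0, -0.6, 170.2]
ft_force: [-13.7, 2.3, 0.7]
finger_gap: 0.1
grip_force: 6.5
```

```bash
python3 - <<'E'
from h import *
s=snapshot("scene");save(s,"scene3.png",(220,170,320,250),6)
t=sense();print(t["tool_pos"],t["ft_force"])
E
```

```text
[526.10921908   7.95464047   9.76679894] [-14.16093383   2.20029653   0.97347926]
```

View pics/scene3.png

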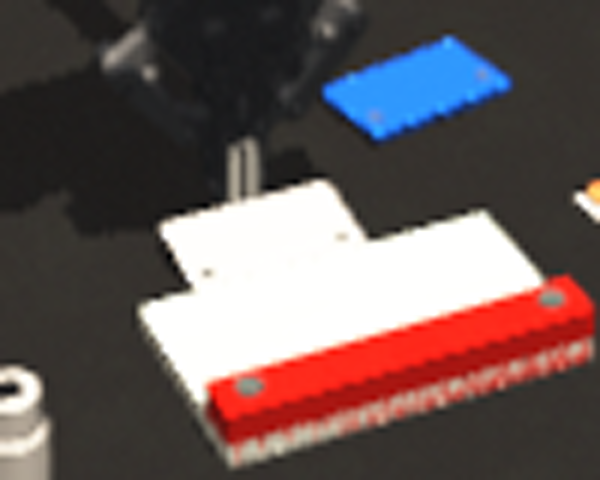

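The near edge is following the fingertips up: 14 N is held with the tip at 9.5 mm, and the pad's far edge sits below the plate top at (270,265). I'll continue along the arc.

send_rows(steps=[[[0.016, -0.003, 0.09], [0, 0, 0]], [[0.04, -0.007, 0.19], [0, 0, 0]], [[0.07, -0.012, 0.29], [0, 0, 0]], [[0.107, -0.018, 0.39], [0, 0, 0]], [[0.15, -0.026, 0.49], [0, 0, 0]]])

```text
time: 7.2
tool_pos: [530.1, 7.3, 24.4]
tcp_rot: [-180.0, -0.6, 170.2]
ft_force: [-17.6, 2.3, 6.8]
finger_gap: -0.1
grip_force: 9.4
```

send_rows(steps=[[[0.072, -0.013, 0.133], [0, 0, 0]], [[0.16, -0.028, 0.267], [0, 0, 0]], [[0.27, -0.047, 0.4], [0, 0, 0]], [[0.407, -0.071, 0.533], [0, 0, 0]], [[0.535, -0.093, 0.633], [0, 0, 0]]])

```text
time: 7.82
tool_pos: [552.2, 3.6, 46.2]
tcp_rot: [180.0, 0.1, 170.2]
ft_force: [0.4, 0.3, 1.2]
finger_gap: -0.0
grip_force: 0.0
```

```bash
python3 - <<'E'
from h import *
s=snapshot("scene");save(s,"scene4.png",(220,170,320,250),6)
t=sense();print(t["tool_pos"],t["ft_force"])
E
```

```text
[552.87051328   3.40397971  46.68420227] [ 0.27998092 -0.14182692  0.42379585]
```

View pics/scene4.png

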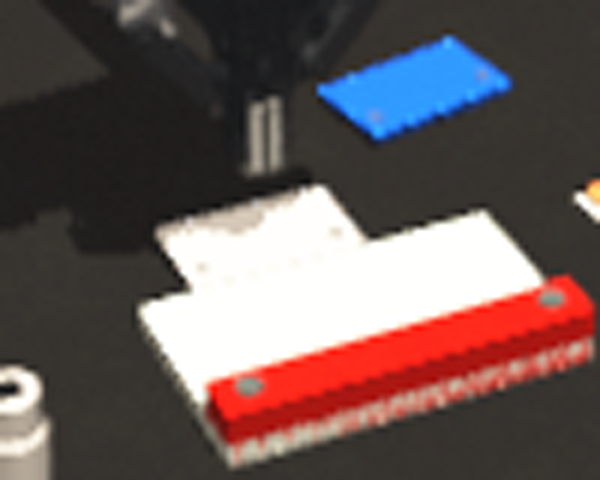

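It slipped: the pad fell back flat in place, near edge at (155,230)–(325,185), with its far edge still against the plate. The fingertip was barely overlapping the steel lip (z 4–8 mm). I'll retry with the tip lower and rising slower than the edge.

send_rows(steps=[[[-0.6, 0.1, 0], [0, 0, 0]], [[-1.3, 0.223, 0], [0, 0, 0]], [[-1.3, 0.223, -0.7], [0, 0, 0]], [[-1.3, 0.223, -1.3], [0, 0, 0]], [[-1.3, 0.223, -1.5], [0, 0, 0]], [[-1.3, 0.223, -1.5], [0, 0, 0]]])

```text
time: 8.62
tool_pos: [512.5, 10.3, 0.6]
tcp_rot: [-180.0, -0.0, 170.2]
ft_force: [0.1, -0.5, 0.2]
finger_gap: -0.2
grip_force: 0.0
```

send_rows(steps=[[[0.15, -0.026, 0.01], [0, 0, 0]], [[0.3, -0.051, 0.01], [0, 0, 0]], [[0.4, -0.069, 0.01], [0, 0, 0]], [[0.46, -0.079, 0.02], [0, 0, 0]], [[0.52, -0.089, 0.02], [0, 0, 0]], [[0.54, -0.092, 0.02], [0, 0, 0]]])

```text
time: 9.38
tool_pos: [525.7, 8.0, 0.6]
tcp_rot: [-180.0, -0.4, 170.2]
ft_force: [-16.0, 1.5, 12.8]
finger_gap: 0.2
grip_force: 8.0
```

send_rows(steps=[[[0, 0, 0.11], [0, 0, 0]], [[0, 0, 0.22], [0, 0, 0]], [[0.01, -0.002, 0.33], [0, 0, 0]], [[0.028, -0.005, 0.43], [0, 0, 0]], [[0.055, -0.009, 0.53], [0, 0, 0]], [[0.089, -0.015, 0.62], [0, 0, 0]], [[0.131, -0.023, 0.71], [0, 0, 0]], [[0.18, -0.031, 0.79], [0, 0, 0]]])

```text
time: 10.38
tool_pos: [530.0, 7.3, 23.3]
tcp_rot: [-180.0, -0.5, 170.2]
ft_force: [-14.7, 1.9, 5.0]
finger_gap: -0.1
grip_force: 7.6
```

send_rows(steps=[[[0.056, -0.01, 0.077], [0, 0, 0]], [[0.118, -0.021, 0.15], [0, 0, 0]], [[0.187, -0.032, 0.213], [0, 0, 0]], [[0.263, -0.046, 0.27], [0, 0, 0]], [[0.348, -0.06, 0.317], [0, 0, 0]], [[0.433, -0.075, 0.353], [0, 0, 0]]])

```text
time: 11.12
tool_pos: [544.5, 5.0, 36.1]
tcp_rot: [-180.0, -0.4, 170.2]
ft_force: [-20.2, 3.3, 24.5]
finger_gap: 0.3
grip_force: 15.4
```

send_rows(steps=[[[0.09, -0.015, 0.09], [0, 0, 0]], [[0.18, -0.031, 0.15], [0, 0, 0]], [[0.28, -0.049, 0.19], [0, 0, 0]], [[0.39, -0.067, 0.22], [0, 0, 0]]])

```text
time: 11.62
tool_pos: [559.9, 2.4, 44.2]
tcp_rot: [180.0, 0.1, 170.2]
ft_force: [-4.4, 0.4, 15.0]
finger_gap: -0.2
grip_force: 6.7
```

send_rows(steps=[[[0.08, -0.014, 0.0], [0, 0, 0]], [[0.16, -0.028, 0], [0, 0, 0]], [[0.24, -0.042, 0], [0, 0, 0]], [[0.32, -0.056, 0], [0, 0, 0]]])

```text
time: 12.12
tool_pos: [571.2, 0.4, 45.9]
tcp_rot: [180.0, 0.3, 170.2]
ft_force: [-5.0, 0.7, 21.4]
finger_gap: -0.1
grip_force: 9.5
```

```bash
python3 - <<'E'
from h import *
s=snapshot("scene");save(s,"scene5.png",(220,160,320,240),6)
t=sense();print(t["tool_pos"],t["ft_force"])
E
```

```text
[5.71589356e+02 3.72108555e-01 4.60526511e+01] [-4.40407755  0.43629152 18.39140945]
```

View pics/scene5.png

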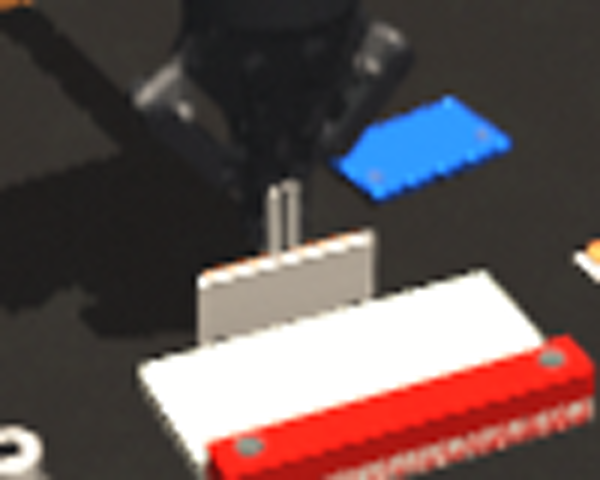

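The pad stands on edge against the plate, steel face at (285,295) and top edge at z≈50. The fingertip sits behind the steel lip. I'll ease the vertical load and push the top over.

send_rows(steps=[[[0.06, -0.01, 0.02], [0, 0, 0]], [[0.15, -0.026, 0.02], [0, 0, 0]], [[0.24, -0.042, 0.0], [0, 0, 0]], [[0.33, -0.058, -0.02], [0, 0, 0]]])

```text
time: 12.68
tool_pos: [578.0, -1.0, 41.1]
tcp_rot: [-180.0, -0.0, 170.2]
ft_force: [0.4, 0.3, 0.3]
finger_gap: 0.1
grip_force: 0.0
```

```bash
cat >> h.py <<'E'
def cop(c):
    s=snapshot(c);h=cv2.cvtColor(s["img"],cv2.COLOR_RGB2HSV)
    m=((h[...,0]>8)&(h[...,0]<24)&(h[...,1]>70)&(h[...,2]>60)).astype(np.uint8)
    n,_,st,ce=cv2.connectedComponentsWithStats(m)
    for i in range(1,n):
        p=at(s,ce[i],20)
        if st[i,4]>5 and 480<p[0]<720 and -120<p[1]<260: print(c,st[i].tolist(),p[:2].round(1))
    return s
E
python3 - <<'E'
from h import *
cop("top");cop("scene")
t=sense();print(t["time"],t["tool_pos"],t["ft_force"])
E
```

```text
top [0, 0, 512, 384, 129761] [568.4  -5.8]
top [190, 160, 25, 18, 383] [632.2 182.6]
scene [317, 193, 32, 18, 305] [647.9 168.9]
scene [255, 201, 28, 8, 37] [561.8  15. ]
12.775 [578.03306076  -1.07142047  41.01697888] [ 0.3676212  -0.21857876  0.22750401]
```

send_rows(steps=[[[0.12, -0.021, 0], [0, 0, 0]], [[0.24, -0.042, 0], [0, 0, 0]], [[0.36, -0.063, 0], [0, 0, 0]], [[0.48, -0.084, 0], [0, 0, 0]], [[0.48, -0.084, 0], [0, 0, 0]]])

```text
time: 13.4
tool_pos: [592.9, -3.6, 41.6]
tcp_rot: [180.0, 0.0, 170.2]
ft_force: [-0.3, 0.7, 1.4]
finger_gap: -0.0
grip_force: 0.0
```

```bash
python3 - <<'E'
from h import *
cop("top");s=cop("scene");save(s,"scene6.png",(220,160,320,240),6)
t=sense();print(t["time"],t["tool_pos"],t["ft_force"])
E
```

```text
top [0, 0, 512, 384, 129425] [573.4  -7.4]
top [190, 160, 25, 18, 385] [632.2 182.5]
top [273, 169, 3, 12, 20] [608.7 -60.9]
scene [317, 193, 32, 18, 305] [647.9 168.9]
scene [251, 204, 33, 17, 329] [590.7  -7. ]
13.5 [592.5605556   -3.54736251  41.54432424] [0.71510174 0.50819468 0.34094911]
```

View pics/scene6.png

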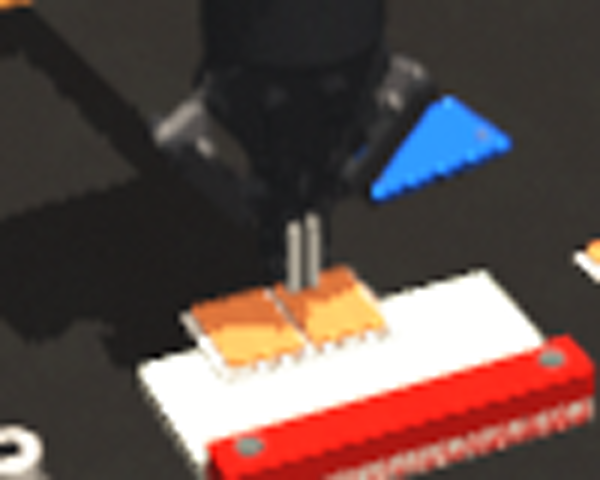

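The pad has flipped: copper up, lying at about (285,320) over the plate's front edge, with its rear part overhanging. I'll back off and go behind it.

send_rows(steps=[[[-0.2, 0.034, 0.5], [0, 0, 0]], [[-1.0, 0.171, 0.5], [0, 0, 0]], [[-1.9, 0.325, 0.4], [0, 0, 0]], [[-2.2, 0.376, 0.0], [0, 0, 0]], [[-2.2, 0.376, 0.0], [0, 0, 0]]])

```text
time: 14.12
tool_pos: [525.6, 7.9, 40.9]
tcp_rot: [-180.0, -0.1, 170.2]
ft_force: [0.4, -0.4, 0.4]
finger_gap: 0.1
grip_force: 0.0
```

```bash
python3 - <<'E'
from h import *
W=np.array([512,384])
for c in("top","scene"):
    s=cop(c)
    for n in("pad_near","pad_far","pad"):
        for r in finder.pinpoint(n,c)[:4]:
            uv=np.array(r["at"])*W;p=at(s,uv,16)[:2]
            if abs(p[1])<70 and p[0]>480: q=p-[588,9.6];print(c,n,round(r["confidence"],2),uv.round(1),p.round(1),"plate x",(q@[.985,-.171]).round(1),"y",(q@[.171,.985]).round(1))
t=sense();print(t["time"],t["tool_pos"],t["ft_force"])
E
```

```text
top [0, 0, 512, 384, 129001] [565.5  -3.8]
top [190, 160, 25, 18, 385] [632.2 182.7]
scene [317, 193, 32, 18, 304] [648. 169.]
scene [252, 204, 32, 17, 338] [589.7  -6.4]
scene pad_near 0.96 [268.8 218.4] [609.8 -15.9] plate x 25.8 y -21.4
scene pad_near 0.33 [268.2 215.8] [599.7 -11.1] plate x 15.1 y -18.4
scene pad_far 0.82 [267.2 207.9] [569.1   6.2] plate x -18.0 y -6.6
scene pad 0.89 [269.  212.1] [ 5.874e+02 -3.000e-01] plate x 1.1 y -9.8
14.525 [527.1090755    7.63423981  41.78308106] [ 0.03742489 -0.18844651 -0.45199073]
```

send_rows(steps=[[[0, 0, -0.8], [0, 0, 0]], [[0, 0, -1.2], [0, 0, 0]], [[0.1, -0.017, -1.28], [0, 0, 0]], [[0.3, -0.052, -1.28], [0, 0, 0]], [[0.5, -0.087, -1.28], [0, 0, 0]], [[0.65, -0.113, -1.28], [0, 0, 0]], [[0.8, -0.139, -1.28], [0, 0, 0]], [[0.93, -0.162, -1.28], [0, 0, 0]]])

```text
time: 15.52
tool_pos: [554.6, 2.9, 3.2]
tcp_rot: [-180.0, -0.0, 170.2]
ft_force: [-1.5, 0.3, 0.3]
finger_gap: 0.4
grip_force: 0.7
```

```bash
cat >> h.py <<'E'
def look():
    W=np.array([512,384]);s=cop("scene")
    for n in("pad_near","pad_far","pad"):
        for r in finder.pinpoint(n,"scene")[:4]:
            uv=np.array(r["at"])*W;p=at(s,uv,16)[:2]
            if abs(p[1])<70 and p[0]>480: q=p-[588,9.6];print(n,round(r["confidence"],2),uv.round(1),"plate x",(q@[.985,-.171]).round(1),"y",(q@[.171,.985]).round(1))
    t=sense();q=t["tool_pos"][:2]-np.array([588,9.6]);print(t["time"],t["tool_pos"],t["ft_force"],"tcp plate",q@[.985,-.171],q@[.171,.985])
    return s
E
python3 -c "
from h import *
look()"
```

```text
scene [317, 193, 32, 18, 305] [647.9 168.9]
scene [252, 204, 32, 19, 337] [591.9  -7.4]
pad_near 0.59 [268.5 219.5] plate x 29.8 y -24.1
pad_far 0.97 [263.4 210.8] plate x -10.1 y -21.2
pad 0.81 [267.9 216.4] plate x 17.1 y -20.2
15.725 [554.5276203    2.86136582   3.16132735] [-0.42619123 -0.64470954 -0.0402988 ] tcp plate -31.81798756085026 -12.361331599107308
```

send_rows(steps=[[[0.1, -0.017, 0.05], [0, 0, 0]], [[0.2, -0.034, 0.1], [0, 0, 0]], [[0.3, -0.052, 0.15], [0, 0, 0]], [[0.3, -0.052, 0.15], [0, 0, 0]]])

```text
time: 16.23
tool_pos: [564.1, 1.2, 8.1]
tcp_rot: [180.0, 0.1, 170.2]
ft_force: [-0.2, -0.0, -0.6]
finger_gap: -0.1
grip_force: 0.0
```

```bash
python3 -c "
from h import *
look()"
```

```text
scene [317, 193, 32, 18, 305] [647.9 168.9]
scene [253, 206, 33, 18, 349] [601.8  -9.2]
pad_near 0.89 [270.6 221.6] plate x 40.1 y -22.7
pad_far 0.67 [267.5 210.5] plate x -6.9 y -10.6
pad 0.7 [271.6 213.7] plate x 10.4 y -6.4
16.425 [563.58523469   1.32010653   7.74939427] [0.70796711 0.2597678  0.21845521] tcp plate -22.632682044011137 -12.330619933986814
```

send_rows(steps=[[[-0.12, 0.021, 0.1], [0, 0, 0]], [[-0.12, 0.021, 0.22], [0, 0, 0]], [[0.1, -0.017, 0.22], [0, 0, 0]], [[0.28, -0.049, 0.22], [0, 0, 0]], [[0.46, -0.08, 0.22], [0, 0, 0]], [[0.62, -0.108, 0.22], [0, 0, 0]], [[0.78, -0.136, 0.22], [0, 0, 0]], [[0.94, -0.164, 0.22], [0, 0, 0]], [[1.06, -0.185, 0.22], [0, 0, 0]]])

```text
time: 17.55
tool_pos: [595.7, -4.2, 14.6]
tcp_rot: [180.0, -0.0, 170.2]
ft_force: [-4.3, 1.0, 6.2]
finger_gap: -0.3
grip_force: 3.7
```

```bash
python3 -c "
from h import *
look()"
```

```text
scene [317, 193, 32, 18, 305] [647.9 168.9]
scene [258, 214, 33, 17, 318] [631.3 -15.4]
pad_near 0.67 [275.9 226. ] plate x 62.0 y -17.7
pad_far 0.85 [270.  218.8] plate x 28.7 y -19.4
pad 0.75 [274.8 223.4] plate x 51.3 y -15.9
17.75 [595.99099992  -4.30619531  14.60578224] [-0.33125581 -0.37391442  3.77573728] tcp plate 10.249094316382832 -12.33114138952654
```

Nearly there. I'll press on until the stop bar is felt.

send_rows(steps=[[[0.06, -0.01, 0.02], [0, 0, 0]], [[0.12, -0.021, 0.02], [0, 0, 0]], [[0.18, -0.031, 0.02], [0, 0, 0]], [[0.18, -0.031, 0.02], [0, 0, 0]]])

```text
time: 18.25
tool_pos: [600.8, -5.2, 14.8]
tcp_rot: [-180.0, 0.0, 170.2]
ft_force: [-1.6, 1.0, 1.4]
finger_gap: -0.2
grip_force: 1.0
```

send_rows(steps=[[[0.05, -0.009, 0.0], [0, 0, 0]], [[0.1, -0.017, 0.0], [0, 0, 0]], [[0.1, -0.017, 0.0], [0, 0, 0]]])

```text
time: 18.62
tool_pos: [601.5, -5.4, 14.6]
tcp_rot: [-180.0, -0.3, 170.2]
ft_force: [-13.5, 1.7, 11.1]
finger_gap: -0.1
grip_force: 8.1
```

send_rows(steps=[[[0.06, -0.01, 0.0], [0, 0, 0]], [[0.06, -0.01, 0.0], [0, 0, 0]], [[-0.4, 0.07, 0.0], [0, 0, 0]], [[-1.2, 0.206, 0.1], [0, 0, 0]], [[-2.4, 0.41, 1.5], [0, 0, 0]], [[-3.6, 0.62, 3.5], [0, 0, 0]], [[-5, 0.86, 5], [0, 0, 0]], [[-5, 0.86, 5], [0, 0, 0]]])

```text
time: 19.62
tool_pos: [455.0, 20.3, 169.7]
tcp_rot: [179.9, 0.5, 170.2]
ft_force: [0.4, -0.5, -0.6]
finger_gap: -0.2
grip_force: 0.0
```

```bash
python3 - <<'E'
from h import *
s=look();t=snapshot("top");a=s["img"][160:250,200:350];b=t["img"][140:230,190:340]
im=np.vstack([cv2.resize(x,None,fx=3.3,fy=3.3,interpolation=cv2.INTER_CUBIC) for x in(a,b)])
cv2.imwrite("pics/fin.png",im[:,:,::-1])
E
```

```text
scene [317, 193, 32, 18, 301] [647.8 169.1]
scene [259, 215, 32, 16, 256] [635.5 -16.3]
pad_near 0.67 [276.4 229.5] plate x 75.3 y -22.6
pad_far 0.69 [271.1 218.9] plate x 30.4 y -16.9
pad 0.73 [276.1 223. ] plate x 51.1 y -12.1
pad 0.21 [292.6 221.2] plate x 61.7 y 29.9
19.825 [453.60797484  20.04488833 163.6809134 ] [-1.31045767  0.19313613 -0.72674398] tcp plate -134.1622206896233 -12.692821299259382
```

View pics/fin.png

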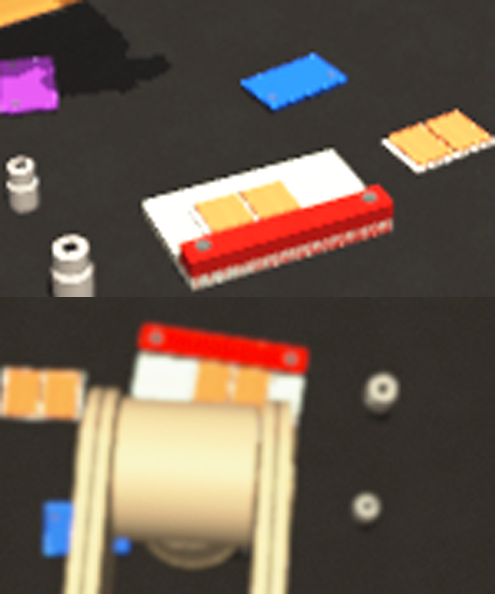

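The pad lies copper-up at (247,205), flat and flush along the red bar, and everything else is where it was. The arm is clear, so I'll hand in.

```bash
python3 -c "
from h import *
print(order.hand_in())"
```

```text
the job is handed in; nothing more can be done
None
```

The brake pad was flipped copper side up onto the plate and slid flush and flat against the red stop bar, only by pushing, and the job was handed in at about 20 s; the first tip-up slipped and was retried.

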